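# Open the child-safe toy-cleaner jug

## Task

The jug of toy cleaner in the metal holder has a push-and-turn child-safe cap: press the cap down firmly, turn it anticlockwise (seen from above) while it is pressed until it is free, then lift it off. Finish holding the cap still and upright in the gripper, straight above the jug's mouth and well clear of it (about 5 cm) - do not put it down or let go - and leave the lotion bottle and the toys where they are.

Things in the scene. Friction and masses are not known exactly. Their poses are not given: they have to be found in the camera images.
- cap_mid (a point): The jug's safety cap: round, ribbed, grey plastic, 50 mm across, 32 mm high, 30 g, flat top. Point on its axis, half-way up (16 mm below the top); z up along the axis, x towards one of its two inner lugs (hidden). Closed, it lies 4 mm below the mouth, x parallel to the mouth's x. Pressed at least 4 mm down it turns, only anticlockwise from above; turned 50 to 130 degrees (65 is good) it lifts straight off.
- mouth (a point): Centre of the rim of the jug's neck, 185 mm above the table; z up. White plastic jug, 112 mm (along x) by 82 mm, in a low aluminium holder (126 by 96 by 40 mm, with screw ears) screwed to the table: it cannot move or turn. Body 124 mm high, then a conical shoulder to 141 mm, then the neck, 31 mm across. The closed cap's lower edge is 165 mm above the table.
- plug (a joint): Spring plug, grey, 20 mm across, on the axis of the jug's mouth, under the cap; it pushes the cap up against its lugs. Value in m: about 0 with the cap closed (plug 6 mm out of the mouth, push 3 N), -0.004 at 4 mm pressed (7 N), -0.006 with the cap fully pressed to its hard stop on the rim (9 N), +0.002 with the cap off.
- lotion_mid (a point): Slim round lotion bottle (bystander, loose), 58 mm across, 208 mm high, with a narrow tapering nozzle cap 28 mm across; point on its axis 100 mm above the table.
- pebble_mid (a point): Grey stone pebble (bystander, loose), 52 mm across, 23 mm high; point at its centre.
- frog_mid (a point): Jade plastic frog (bystander, loose), about 55 by 60 by 37 mm high; point 15 mm above the table.
- gyro_mid (a point): Chrome gyroscope on a black foot (bystander, loose), 66 mm across, 90 mm high; point 45 mm above the table.
- car_mid (a point): Wooden toy car (bystander, loose), 85 by 47 by 50 mm high; point 25 mm above the table.
- rings_mid (a point): Wooden stack of rings (bystander, loose), 72 mm across, 88 mm high; point 40 mm above the table.
Mind the look-alikes: they are no part of the job. What is shaped like the part that bears cap_mid but blue or purple is not meant.

How it is judged:
By the outcome, as a careful person would: the job done as asked, in the order asked, and still so for the second after the job is handed in, while the arm keeps its last pose, push and grip.
It also fails if it takes over 35 s, if anything falls off the work surface, if the arm or the gripper's body presses on something with over 40 N, if the wrist force passes 120 N, or if a joint passes its speed limit or range.

## Robot

A 6-joint arm with a two-finger parallel gripper is mounted at the origin on the work surface. World frame = base frame: x ahead of the robot, y to its left, z up, the work surface at z = 0. Lengths are in m, angles in rad, forces in N, time in s.
With the tool pointing down it reaches from about 0.325 to 0.9 m from the base axis. Payload 6.1 kg.
Tool frame: the origin (TCP) lies on the centre line of the jaws, within the pads' length; the fingertips stand 19 mm ahead of it and the grasp point (between the pads) is the TCP; z points along the fingers, y is the line along which they close (so a half turn about z gives the same grasp; the last joint's range is limited). The gripper opens to 85 mm and grips with 20 to 120 N. Pads are 22 mm wide; open, the fingers measure 114 mm over their backs; the gripper's body (76 mm by 85 mm) begins 54 mm behind the grasp point. The pads swing forward as they close: fully open they stand 13 mm farther back than shut.
Start: joints at [-1.43, 0.22, 1.526, -0, 1.395, -0.126], TCP at [0.165, -0.603, 0.23] pointing down, gripper open.
Joint ranges: [-2.98, 2.98], [-0.91, 2.08], [0.09, 2.57], [-1.24, 4.39], [0.2, 2.65], [-2.68, 2.68]. Speed limits (rad/s): [2.57, 2.57, 3.01, 3.14, 3.14, 3.14].

## Interface

Orientations are given as [roll, pitch, yaw] about the fixed x, y, z axes, in that order (R = Rz(yaw) Ry(pitch) Rx(roll)).
In Python, from workcell import arm, vision, workorder, models gives the robot as it stands.
- The arm moves only by the tool servo_tool, never from a script. Its argument "moves" is a list of rows, each a list of 5 numbers: the opening, from -1 (shut) to 1 (fully open), then the shift along the tool's x, y, z in cm, then the turn about the tool's z in degrees. In form: [[claw, dx, dy, dz, turn], ...]. A call has 1 to 8 rows; each row is the pose to reach, as a shift and turn from the pose commanded when the call began, along the tool's axes at that moment; what a row does not reach only later rows make up. A row lasts 1/12 s, in which the tool goes at most 41.7 mm and 7.16 degrees, less where a joint would pass 70% of its speed; a pose out of reach is approached as far as the arm can. A call with a gripper value outside its range is refused whole. The fingers move at their own pace and stop on an object; "squeeze" is the grip in N (left out, the last holds). Time passes only in rows, so rows that repeat a pose let the fingers close. It gives the time, the measured TCP pose, the force, the opening and the grip force at its end, in the units of the state.
- arm.get_state(): the state, without advancing time (a new reading comes with each control period).
- vision.camera(name): name is "side" or "top" or "wrist"; returns (picture, depth): 400x640x3 uint8, red, green, blue; 400x640 float32, m along the optical axis (not along the pixel's ray), 0 where there is no reading.
- vision.calibration(name): a dict with "fovy" (degrees; the focal length in pixels is half the picture's height over the tangent of half this angle, whatever the lens; pixels are square), "cx", "cy" (the principal point, pixels), "world_from_camera" (4x4, takes a point from camera to world coordinates). Camera axes: x right, y up, looking along -z (the intrinsics and any distortion apply to the point x, -y, -z); pixel columns grow to the right and rows downward; lengths in m; the calibration is good to about 2 mm. The wrist camera is an equidistant fisheye: a pixel r from the principal point sees the ray r / f radians off the axis. A picture is of the moment at which its call begins: read the wrist's pose just before it. calibration takes no time and is no camera call; for the wrist camera it gives the pose at the moment of the call.
- workorder.close_job(): hands the job in; it is judged then, once.
Trained networks look in the newest picture that a camera, given by its name, has taken for a name from the list of things; names that differ only in an ending like _2 or _b are one class to them, and where a whole thing is asked for, a point or a joint stands for the part that bears it (a point fixed in the world has none). Each returns a list of dicts, best first, with "confidence" (0 to 1); they miss things now and then, are a little off and sometimes report something else, mostly with a low value. They report only what shows in the picture. A call takes as long as a camera call. They do not tell look-alikes from the thing itself.
- models.look_for(query, camera): "rect" ([left, top, width, height] as shares, 0 to 1, of the picture: columns of its width, rows of its height, round what is visible of it).
- models.mark_of(query, camera): "position" ([column, row] as shares, 0 to 1, of the picture: columns of its width, rows of its height: a listed point, or the origin of a listed thing).
The state is a dict: "time_s": time; "qpos": joint angles; "joint_vel": joint speeds; "tau": joint torques, N m; "eef_pos": TCP position; "orientation": TCP orientation; "ft_force": force on the tool from outside, world axes, zero at the start; "ft_torque": the same for the moment, N m; "finger_gap": opening from 0.0 (shut) to 1.0 (fully open); "grip_force": force on a finger pad.
Only numpy, scipy, OpenCV 4.12 (cv2) and the standard library are available. Lean on these libraries where they do the work, as an engineer would, in place of code of your own. Each camera call takes 0.05 s, during which the arm holds its last target. There are 200 camera calls.

## Working session

There is one attempt and no reset: what is moved stays moved. The work goes in short steps, Python scripts to look and compute and a tool call to move; the robot and the scene stay as the last step left them, time stands still between calls to the robot, and variables do not carry over. Pictures are saved under pics/ and viewed, at most 10 in all, crops included, and the job is handed in when it is done.

Besides the shell and the picture viewer there is one more tool, called after "Request:" by a JSON object that holds its "fn" and its "kwargs", one argument or row to a line. servo_tool: Moves the arm, as the interface text tells. Its arguments: {"type":"object","properties":{"moves":{"type":"array","items":{"type":"array","items":{"type":"number"}}},"squeeze":{"type":"number"}},"required":["moves"]}

```bash
mkdir -p pics; cat > h.py <<'E'
import numpy as np, cv2
from workcell import arm, vision, workorder, models
def ray(name,u,v,c=None):
    c=c or vision.calibration(name); f=200/np.tan(np.radians(c['fovy']/2))
    return c,f,(u-c['cx'])/f,(v-c['cy'])/f
def pt(name,u,v,d,c=None):
    c,f,x,y=ray(name,u,v,c)
    return (np.array(c['world_from_camera'])@np.array([x*d,-y*d,-d,1]))[:3]
def save(n,im): cv2.imwrite(n,im[:,:,::-1])
E
python3 - <<'E'
from h import *
for n in ['side','top']:
    im,d=vision.camera(n); save(f'pics/{n}.png',im); np.save(f'{n}.npy',d)
    c=vision.calibration(n); print(n,c)
    for q in ['cap_mid','mouth','lotion_mid']:
        for r in models.mark_of(q,n)[:3]:
            u,v=r['position'][0]*640,r['position'][1]*400
            dd=d[min(int(v),399),min(int(u),639)]
            print(q,round(r['confidence'],2),round(u),round(v),dd,pt(n,u,v,dd,c).round(3))
s=arm.get_state();print(s)
E
```

```text
side {'fovy': 57.233642394712454, 'cx': 322.3185885831749, 'cy': 194.22907761129028, 'world_from_camera': array([[-0.7292125 ,  0.37865841, -0.569971  ,  0.02871122],
       [-0.68385001, -0.43303432,  0.58722266,  0.55761142],
       [-0.0244602 ,  0.81798477,  0.57471959,  0.68694505],
       [ 0.        ,  0.        ,  0.        ,  1.        ]])}
cap_mid 0.79 390 168 0.944466 [ 0.466 -0.145  0.195]
cap_mid 0.73 437 211 1.0647326 [ 0.374 -0.274  0.027]
cap_mid 0.65 412 199 1.1140465 [ 0.46  -0.277  0.029]
mouth 0.84 387 165 0.95651966 [ 0.479 -0.153  0.195]
lotion_mid 0.91 290 255 0.7903738 [0.481 0.198 0.128]
top {'fovy': 42.8141415349233, 'cx': 330.0264753159104, 'cy': 202.11243079460306, 'world_from_camera': array([[ 0.02057555,  0.99395189, -0.1078716 ,  0.39904355],
       [-0.99973937,  0.01938701, -0.01205534, -0.0089084 ],
       [-0.00989112,  0.10809153,  0.99409174,  1.47802233],
       [ 0.        ,  0.        ,  0.        ,  1.        ]])}
cap_mid 0.85 436 236 1.4426848 [ 0.464 -0.293  0.03 ]
cap_mid 0.6 435 263 1.4324914 [ 0.39  -0.289  0.033]
cap_mid 0.55 395 227 1.2
[... 195 characters left out ...]
e_s': 0.4, 'qpos': array([-1.43009211e+00,  2.20515888e-01,  1.52665585e+00, -4.67938020e-05,
        1.39466842e+00, -1.26101923e-01]), 'joint_vel': array([-7.59773350e-04, -2.76140643e-03, -1.79260251e-03, -1.34151508e-03,
        6.55638309e-04, -4.43862261e-05]), 'tau': array([-1.35006736e-03, -4.96148765e+01, -3.89100516e+01, -9.68814584e-05,
        3.99018623e-03,  7.31909296e-06]), 'eef_pos': array([ 0.1647509 , -0.602809  ,  0.23014519]), 'orientation': array([-3.14134132e+00,  1.45732646e-05,  2.66814344e-01]), 'ft_force': array([ 0.69689251, -0.27448504,  0.01889022]), 'ft_torque': array([ 0.01201324, -0.00363258, -0.0161238 ]), 'grip_force': 0.0, 'finger_gap': 1.0013858000017968}
```

View pics/side.png

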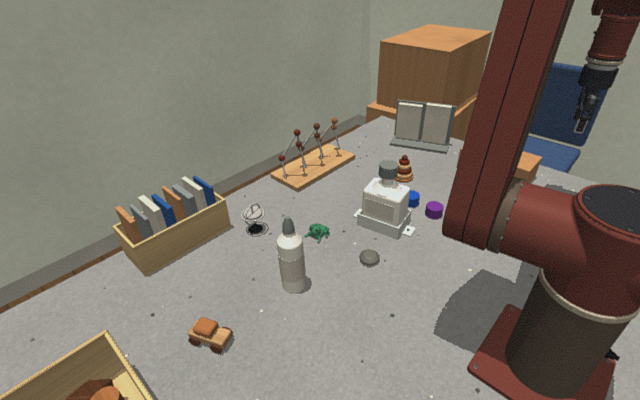

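View pics/top.png

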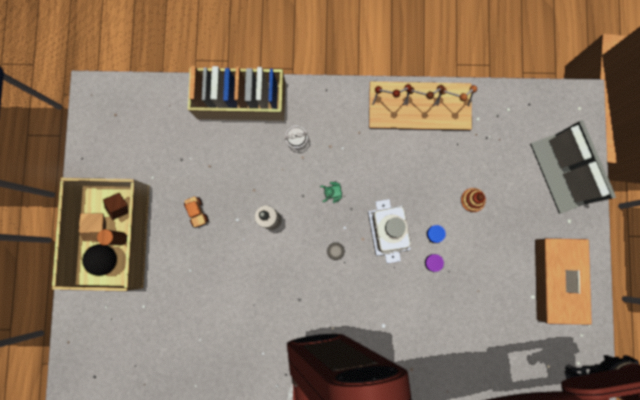

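The grey cap sits on the jug at top-view pixel (395,227) and side-view (388,168). The blue and purple look-alikes lie on the table. I'll refine the cap centre from depth.

```bash
python3 - <<'E'
from h import *
for n in ['side','top']:
    d=np.load(n+'.npy'); c=vision.calibration(n)
    P=np.array([pt(n,u,v,d[v,u],c) for v in range(140,260) for u in range(360,430) if d[v,u]>0])
    m=(np.hypot(P[:,0]-.473,P[:,1]+.158)<.04)&(P[:,2]>.188)&(P[:,2]<.21)
    Q=P[m]; (x,y),r=cv2.minEnclosingCircle((Q[:,:2]*1000).astype(np.float32)); print(n,len(Q),x,y,r,np.median(Q[:,2]),Q.mean(0),Q.min(0),Q.max(0))
    m=(np.hypot(P[:,0]-.473,P[:,1]+.158)<.1)&(P[:,2]>.1)&(P[:,2]<.13)
    print(cv2.minAreaRect((P[m][:,:2]*1000).astype(np.float32)))
    m=(np.hypot(P[:,0]-.473,P[:,1]+.158)<.1)&(P[:,2]>.025)&(P[:,2]<.13)
    print(cv2.minAreaRect((P[m][:,:2]*1000).astype(np.float32)))
E
```

```text
side 195 478.3439025878906 -157.27626037597656 25.89069175720215 0.19521757356177982 [ 0.4760004  -0.15379886  0.19460476] [ 0.45271316 -0.18280726  0.18817718] [ 0.50312375 -0.13147789  0.19775313]
((477.8084716796875, -157.33834838867188), (111.93989562988281, 85.0914306640625), 10.046013832092285)
((478.4222412109375, -158.28500366210938), (126.84335327148438, 100.30679321289062), 11.163275718688965)
top 312 478.3505554199219 -159.8088836669922 24.961328506469727 0.19631669103290827 [ 0.47822043 -0.15937451  0.19628374] [ 0.45352899 -0.18338817  0.18816686] [ 0.50178831 -0.13493212  0.20268345]
((478.6722412109375, -160.07037353515625), (112.02788543701172, 82.45828247070312), 10.855897903442383)
((478.6284484863281, -160.06256103515625), (126.02062225341797, 96.45703887939453), 10.849848747253418)
```

Request:
{"fn": "servo_tool", "kwargs": {
  "moves": [
    [1,5,-4,-3,0],
    [1,9,-7,-6,0],
    [1,12,-10,-6,0],
    [1,15,-12.5,-6,0],
    [1,18,-15,-6,0],
    [1,21,-17.5,-6,0],
    [1,21,-17.5,-6,0],
    [1,21,-17.5,-6,0]
  ]
}}

```text
time_s: 1.07
eef_pos: [0.3243, -0.3743, 0.2912]
orientation: [-3.142, -0.003, 0.272]
ft_force: [0.3, -0.6, -0.2]
finger_gap: 0.997
grip_force: 0.0
```

Request:
{"fn": "servo_tool", "kwargs": {
  "moves": [
    [1,3,-2.5,0,0],
    [1,6,-5,0,0],
    [1,9,-7.5,0,0],
    [1,12,-10,0,0],
    [1,15,-12.5,0,0],
    [1,18,-14.7,0,0],
    [1,20.5,-16.7,0,0],
    [1,20.5,-16.7,0,0]
  ]
}}

```text
time_s: 1.73
eef_pos: [0.4773, -0.1595, 0.2904]
orientation: [-3.14, -0.002, 0.272]
ft_force: [-0.1, 1.2, -0.4]
finger_gap: 1.003
grip_force: 0.0
```

Request:
{"fn": "servo_tool", "kwargs": {
  "moves": [
    [1,0,0,0,0],
    [1,0,0,0,0]
  ]
}}

```text
time_s: 1.9
eef_pos: [0.4746, -0.1641, 0.2902]
orientation: [3.141, 0.001, 0.267]
ft_force: [-0.1, 0.0, 0.2]
finger_gap: 0.997
grip_force: 0.0
```

```bash
python3 - <<'E'
from h import *
s=arm.get_state(); print(s['eef_pos'],s['orientation'],s['qpos'],s['ft_force'])
c=vision.calibration('wrist'); im,d=vision.camera('wrist'); save('pics/w1.png',im)
T=np.array(c['world_from_camera']); f=200/np.tan(np.radians(c['fovy']/2))
V,U=np.mgrid[0:400,0:640]; x=U-c['cx'];y=V-c['cy'];r=np.hypot(x,y)+1e-9;th=r/f
t=np.tan(np.minimum(th,1.4)); X=np.stack([x/r*t*d,-y/r*t*d,-d,np.ones_like(d)],-1)@T.T
m=(d>0)&(th<1.4)&(abs(X[...,2]-.196)<.008)&(np.hypot(X[...,0]-.478,X[...,1]+.159)<.04)
Q=X[m]; print(len(Q),cv2.minEnclosingCircle((Q[:,:2]*1000).astype(np.float32)),np.median(Q[:,2]),np.median(im[m],0), Q.mean(0))
for q in models.mark_of('cap_mid','wrist')[:3]:print(q['confidence'],q['position'])
E
```

```text
[ 0.474648   -0.16408025  0.29017051] [3.14131060e+00 6.95710627e-04 2.67253981e-01] [-4.89522449e-01 -1.11415354e-01  1.76050615e+00 -6.84808645e-04
  1.49281405e+00  8.14073254e-01] [-0.14558847  0.03212386  0.22870557]
2967 ((480.11090087890625, -159.55035400390625), 25.4350528717041) 0.19940515749996438 [94. 95. 87.] [ 0.4818154  -0.15926147  0.19909737  1.        ]
0.69 [0.4864, 0.4592]
0.68 [0.5928, 0.5705]
```

View pics/w1.png

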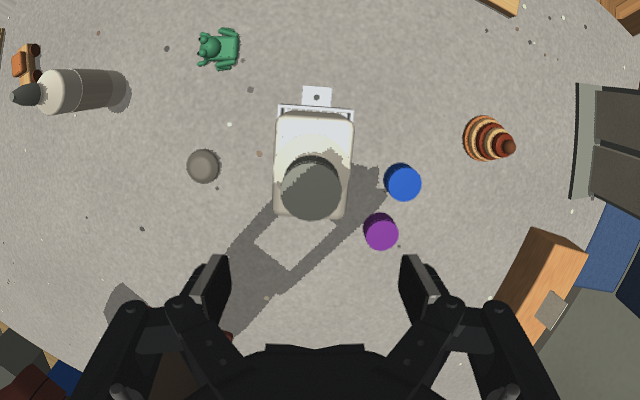

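The grey cap is at wrist pixel (311,188), centred between the jaws. I'll correct by about 5 mm and go down.

Request:
{"fn": "servo_tool", "kwargs": {
  "moves": [
    [1,0.3,-0.2,1,0],
    [1,0.55,-0.35,2.5,0],
    [1,0.55,-0.35,4.5,0],
    [1,0.55,-0.35,6.5,0],
    [1,0.55,-0.35,8.5,0],
    [1,0.55,-0.35,10,0],
    [1,0.55,-0.35,10.9,0],
    [1,0.55,-0.35,10.9,0]
  ]
}}

```text
time_s: 2.67
eef_pos: [0.4774, -0.1586, 0.1784]
orientation: [-3.138, 0.004, 0.265]
ft_force: [0.4, 0.4, 0.2]
finger_gap: 1.001
grip_force: 0.0
```

Request:
{"fn": "servo_tool", "kwargs": {
  "moves": [
    [0.4,0,0,0,0],
    [0.4,0,0,0,0],
    [0.4,0,0,0,0],
    [0.4,0,0,0,0]
  ],
  "squeeze": 20
}}

```text
time_s: 3.0
eef_pos: [0.48, -0.1591, 0.1825]
orientation: [3.14, -0.002, 0.267]
ft_force: [-0.0, -0.2, -0.8]
finger_gap: 0.697
grip_force: 0.0
```

```bash
python3 - <<'E'
from h import *
s=arm.get_state(); print(s['eef_pos'],s['orientation'],s['finger_gap'],s['ft_force'])
im,d=vision.camera('wrist'); save('pics/w2.png',im)
E
```

```text
[ 0.47996725 -0.15914384  0.18248943] [ 3.14017054e+00 -1.55247270e-03  2.66682818e-01] 0.69706964595877 [-0.0022624  -0.17350363 -0.80938802]
```

View pics/w2.png

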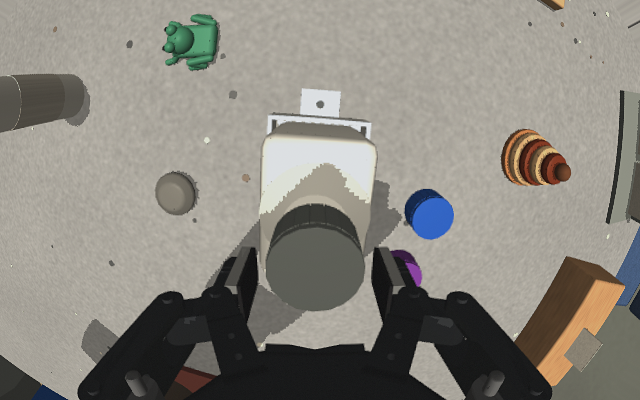

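The cap (columns 267–364) is centred between the pads (257 and 372), so I'll close on it.

Request:
{"fn": "servo_tool", "kwargs": {
  "moves": [
    [-1,0,0,0,0],
    [-1,0,0,0,0],
    [-1,0,0,0,0],
    [-1,0,0,0,0],
    [-1,0,0,0,0],
    [-1,0,0,0,0]
  ],
  "squeeze": 70
}}

```text
time_s: 3.55
eef_pos: [0.4797, -0.1589, 0.1817]
orientation: [3.141, -0.001, 0.267]
ft_force: [0.1, -0.2, 3.5]
finger_gap: 0.553
grip_force: 71.3
```

Request:
{"fn": "servo_tool", "kwargs": {
  "moves": [
    [-1,0,0,0.2,0],
    [-1,0,0,0.3,0],
    [-1,0,0,0.4,0],
    [-1,0,0,0.5,0],
    [-1,0,0,0.6,0],
    [-1,0,0,0.6,0],
    [-1,0,0,0.6,0]
  ]
}}

```text
time_s: 4.13
eef_pos: [0.4798, -0.1589, 0.1763]
orientation: [3.141, -0.001, 0.267]
ft_force: [-1.1, 1.3, 8.5]
finger_gap: 0.558
grip_force: 72.0
```

Request:
{"fn": "servo_tool", "kwargs": {
  "moves": [
    [-1,0,0,0.02,-5],
    [-1,0,0,0.02,-10],
    [-1,0,0,0.02,-15],
    [-1,0,0,0.02,-20],
    [-1,0,0,0.02,-25],
    [-1,0,0,0.02,-30],
    [-1,0,0,0.02,-35],
    [-1,0,0,0.02,-35]
  ]
}}

```text
time_s: 4.8
eef_pos: [0.4802, -0.1592, 0.1763]
orientation: [3.139, -0.001, 0.882]
ft_force: [-0.2, -0.1, 8.2]
finger_gap: 0.557
grip_force: 72.0
```

Request:
{"fn": "servo_tool", "kwargs": {
  "moves": [
    [-1,0,0,0,-5],
    [-1,0,0,0,-10],
    [-1,0,0,0,-15],
    [-1,0,0,0,-20],
    [-1,0,0,0,-25],
    [-1,0,0,0,-30],
    [-1,0,0,0,-35],
    [-1,0,0,0,-35]
  ]
}}

```text
time_s: 5.47
eef_pos: [0.4802, -0.1592, 0.1763]
orientation: [3.139, 0.001, 1.493]
ft_force: [-0.1, -0.5, 8.8]
finger_gap: 0.555
grip_force: 72.0
```

```bash
python3 - <<'E'
from h import *
s=arm.get_state(); print(s['eef_pos'],s['orientation'],s['finger_gap'],s['ft_force'],s['ft_torque'],s['qpos'])
im,d=vision.camera('wrist'); save('pics/w3.png',im)
E
```

```text
[ 0.48018084 -0.15915765  0.17627824] [3.13932203e+00 8.99952983e-04 1.49316539e+00] 0.5552564749557162 [-0.07109533 -0.4848053   8.80011789] [ 0.00829083 -0.03628226  0.0239362 ] [-4.76100219e-01 -2.19932678e-02  1.89181918e+00  5.40087659e-05
  1.26932482e+00 -3.98486277e-01]
```

View pics/w3.png

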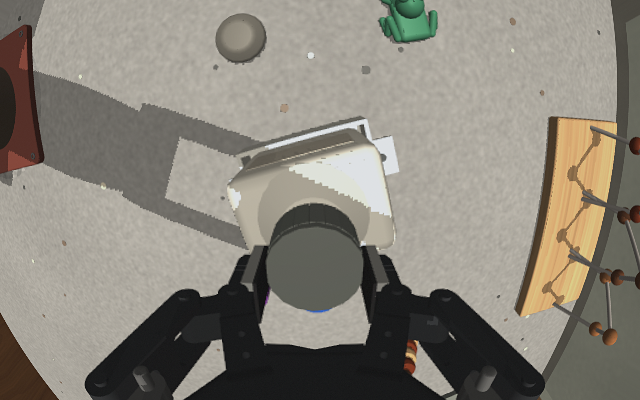

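Turned 70° and still gripped; pads at columns 262 and 368 hold the cap. Lifting slowly first.

Request:
{"fn": "servo_tool", "kwargs": {
  "moves": [
    [-1,0,0,-0.3,0],
    [-1,0,0,-0.6,0],
    [-1,0,0,-0.9,0],
    [-1,0,0,-1.2,0],
    [-1,0,0,-1.2,0],
    [-1,0,0,-1.2,0]
  ]
}}

```text
time_s: 6.02
eef_pos: [0.4789, -0.1585, 0.1865]
orientation: [-3.14, -0.0, 1.489]
ft_force: [0.4, -0.6, 0.3]
finger_gap: 0.552
grip_force: 72.0
```

Request:
{"fn": "servo_tool", "kwargs": {
  "moves": [
    [-1,0,0,-0.6,0],
    [-1,0,0,-1.5,0],
    [-1,0,0,-2.6,0],
    [-1,0,0,-3.8,0],
    [-1,0,0,-5,0],
    [-1,0,0,-5.8,0],
    [-1,0,0,-6,0],
    [-1,0,0,-6,0]
  ]
}}

```text
time_s: 6.68
eef_pos: [0.4798, -0.159, 0.2484]
orientation: [3.14, 0.001, 1.489]
ft_force: [-0.2, 0.0, -1.0]
finger_gap: 0.553
grip_force: 72.8
```

Request:
{"fn": "servo_tool", "kwargs": {
  "moves": [
    [-1,0,0,0,0],
    [-1,0,0,0,0],
    [-1,0,0,0,0],
    [-1,0,0,0,0],
    [-1,0,0,0,0],
    [-1,0,0,0,0]
  ]
}}

```text
time_s: 7.18
eef_pos: [0.4792, -0.1587, 0.2468]
orientation: [-3.141, -0.0, 1.489]
ft_force: [0.1, -1.1, 0.0]
finger_gap: 0.554
grip_force: 72.8
```

```bash
python3 - <<'E'
from h import *
s=arm.get_state(); print(s['eef_pos'],s['orientation'],s['finger_gap'],s['ft_force'],s['joint_vel'])
im,d=vision.camera('side'); save('pics/s2.png',cv2.resize(im[80:280,260:480],None,fx=2.7,fy=2.7))
im,d=vision.camera('wrist'); save('pics/w4.png',im)
E
```

```text
[ 0.47919068 -0.15868593  0.24677937] [-3.14109989e+00 -2.11033548e-04  1.48850186e+00] 0.5538830711354287 [ 0.10296448 -1.05674876  0.00911466] [ 0.00134815 -0.00189132 -0.0040179   0.00306317 -0.0004412  -0.000632  ]
```

View pics/s2.png

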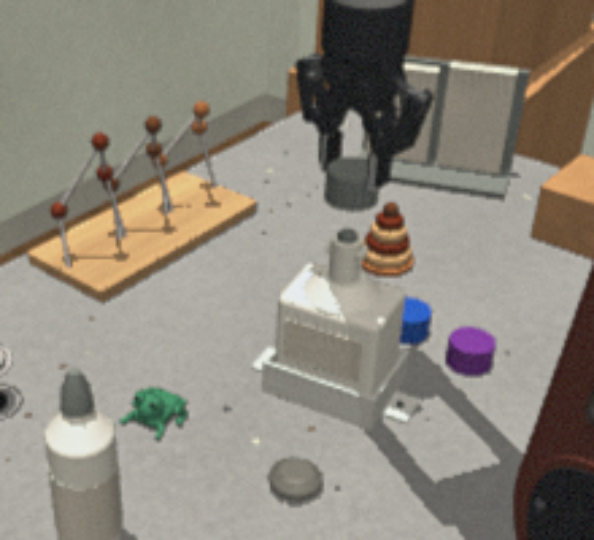

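View pics/w4.png

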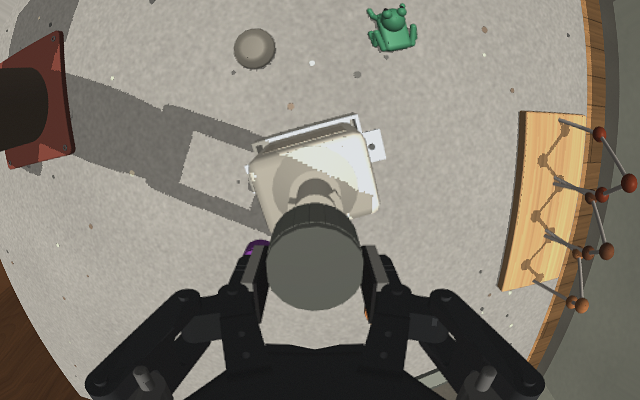

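The cap (side crop about (352,182)) is held upright above the bare neck and plug (346,238). Nothing else has moved.

```bash
python3 -c "
from workcell import workorder
print(workorder.close_job())"
```

```text
the job is handed in; nothing more can be done
None
```

The cap was pressed, turned about 70° anticlockwise and lifted off; it is held upright about 4.5 cm above the jug's mouth, nothing else was disturbed, and the job is handed in.

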